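# Put the microscope eyepiece away and snap its slide-top case shut

## Task

Put the spare eyepiece away: stand it barrel-down in the round socket of the white case, fully seated, then slide the blue-green lid along its channel until it has snapped over the small ridge and is fully home. Force it over the ridge but ease off there: the orange end stop is only lightly clamped, so touch it gently, with no more than about 10 N. Leave the other things on the bench where they are.

Things in the scene. Friction and masses are not known exactly. Their poses are not given: they have to be found in the camera images.
- case: White accessory case screwed to the bench, 168 long (x) x 108 wide (y) x 60 high. Origin: centre of its underside; x points along the channel in the closing direction, z up. Lid channel in the side walls from z = 48 to 56 mm, under two lips (top 60 mm) standing 88 mm apart. The lid enters at x = -84 mm. A grey insert with the socket has its top at z = 24 mm.
- stop_nominal (a point): Fixed point on the case at x = 66, z = 51 mm: the NOMINAL place of the orange end stop's face. The stop (86 wide, top at z = 58 mm) is adjustable and its face really lies anywhere from 8 mm before to 8 mm beyond this point, so home must be felt. 23 mm before the face a half-round steel cross ridge, 48 wide, sprung, stands 3 mm up into the channel and moves with the stop.
- well (a point): Mouth of the round socket in the grey insert of the case: 26 mm across, 20 mm deep, 2 mm chamfer; the point is the centre of the mouth, at x = 10 mm, y = 0, z = 24 mm of the case.
- eyepiece_c (a point): Centre (half-way up) of the loose upright eyepiece, 70 g, 40 high: bright barrel 23 across, 18 long below; black flange 34 across (18 to 22 mm up); black round grip 22 across, 18 long on top, yellow band. Seated, the flange rests on the insert, this point is 2 mm above the socket's mouth, the top 2 mm below the lid. In the case the fingers have most room closing along the case's y.
- lid_bar (a point): Middle of the yellow push bar standing on the lid: 12 mm (along the lid's x) x 44 mm x 18 mm high; this point is 9 mm below the bar's top and 9 mm above the lid's upper face. x points along the channel in the closing direction. The bar can be pushed from behind or pinched.
- lid_front (a point): Middle of the leading (+x) edge of the lid, half-way up its thickness, 74 mm ahead of the bar's middle. When home this edge touches the orange stop.
- lid: Blue-green loose lid, 148 long (x) x 96 wide x 7 thick, 110 g, already in the channel, 76 to 107 mm short of home, 1 mm play each side and above. Origin: centre of its underside, under the bar. Front 4.5 mm bevelled below; 19 to 27 mm behind the front edge a cross groove below drops over the ridge at home. It slides freely at 0 to 3 N.
- ridge (a joint): How far the sprung ridge is pressed down (m): 0 when up, about 0.003 while the lid's front strip rides on it; back to about 0 when it has snapped into the lid's groove. The ridge is first touched about 22 mm before home. Pushing up onto it takes about 5 to 15 N, riding on it 2 to 5 N, after the snap near 0; then the stop, which must not get 12 N.
- oil_bottle: Bystander, leave alone: amber dropper bottle, 32 across, 65 high; sizes in mm, origin at its underside's centre.
- objective: Bystander, leave alone: bright steel objective lens standing on the bench, 30 across, 42 high, tapering to a small tip; sizes in mm, origin at its underside's centre.
- dish: Bystander, leave alone: clear closed culture dish, 64 across, 16 high; sizes in mm, origin at its underside's centre.
- slide_tray: Bystander, leave alone: blue tray with glass slides, 85 x 110 x 18; sizes in mm, origin at its underside's centre.
- meter: Bystander, leave alone: dark grey hand meter lying flat, 135 x 70 x 32; sizes in mm, origin at its underside's centre.
- tape: Bystander, leave alone: green tape roll lying flat, 90 across, 19 high; sizes in mm, origin at its underside's centre.
- driver: Bystander, leave alone: screwdriver, 160 long, lying along its x; sizes in mm, origin at its underside's centre.
- eyepiece: The eyepiece's body, for its motion only: origin at the centre of its foot, 20 mm below point eyepiece_c.
Mind the look-alikes: they are no part of the job. What is shaped like the lid but brown is not meant. What is shaped like the eyepiece but brown is not meant.

How it is judged:
By the outcome, as a careful person would: the job done as asked, in the order asked, and still so for the second after the job is handed in, with the robot touching nothing.
It also fails if it takes over 67 s, if anything falls off the work surface, if the arm or the gripper's body presses on something with over 40 N, if the wrist force passes 120 N, or if a joint passes its speed limit or range.

## Robot

A 6-joint arm with a two-finger parallel gripper is mounted at the origin on the work surface. World frame = base frame: x ahead of the robot, y to its left, z up, the work surface at z = 0. Lengths are in m, angles in rad, forces in N, time in s.
With the tool pointing down it reaches from about 0.35 to 0.975 m from the base axis. Payload 4.9 kg.
Tool frame: the origin (TCP) lies midway between the tips of the shut fingers; the grasp point (between the pads) lies 19 mm behind it; y points along the fingers, z is the direction in which the jaws open and shut, and the axes are right-handed (so a half turn about y gives the same grasp; the last joint's range is limited). The gripper opens to 85 mm and grips with 20 to 120 N. Pads are 22 mm wide; open, the fingers measure 114 mm over their backs; the gripper's body (76 mm by 85 mm) begins 54 mm behind the grasp point. The pads swing forward as they close: fully open they stand 13 mm farther back than shut.
Start: joints at [1.106, 0.053, 1.613, -0, 1.476, -0.119], TCP at [0.212, 0.588, 0.231] pointing down, gripper open.
Joint ranges: [-3.01, 3.01], [-1.01, 2.22], [0.06, 2.58], [-1.02, 4.17], [0.09, 2.62], [-3.14, 3.14]. Speed limits (rad/s): [2.57, 2.57, 3.14, 3.14, 3.14, 3.14].

## Interface

Orientations are given as a unit quaternion [w, x, y, z].
In Python, from plant import * gives the robot as it stands.
- The arm moves only by the shell command python3 -m crank 'ROWS'. ROWS is JSON, a list that holds one entry, the list of rows, each a list of 5 numbers: the gripper command: -1 is shut, 1 is fully open, values between are in proportion, then the shift along the tool's x, y, z in cm, then the turn about the tool's y in degrees. In form: [[[jaw, dx, dy, dz, twist], ...]]. A call has 1 to 8 rows; each row shifts and turns the commanded pose from where the row before left it, along the tool's axes as they then stand; what a row does not reach is not made up. A row lasts 1/8 s, in which the tool goes at most 62.5 mm and 10.7 degrees, less where a joint would pass 70% of its speed; a pose out of reach is approached as far as the arm can. A call with a gripper value outside its range is refused whole. The fingers move at their own pace and stop on an object; the grip force is fixed at half the most. Time passes only in rows, so rows that do not move let the fingers close. It gives the time, the measured TCP pose, the force and the opening at its end, in the units of the state.
- state(): the state, without advancing time (a new reading comes with each control period).
- grab_frame(name): name is "side" or "top"; returns a dict with "frame" (420x560x3 uint8, red, green, blue), "fx", "fy", "cx", "cy" (pixels), "D" ([k1, k2, p1, p2, k3] as OpenCV has them; the pictures are not rectified), "pose" (4x4, takes a point from camera to world coordinates). Camera axes: x right, y up, looking along -z (the intrinsics and any distortion apply to the point x, -y, -z); pixel columns grow to the right and rows downward; lengths in m; the calibration is good to about 2 mm. A picture is of the moment at which its call begins. There is no depth.
- job_done(): hands the job in, once; it reports no verdict.
The state is a dict: "time": time; "joint_pos": joint angles; "joint_vel": joint speeds; "joint_efforts": joint torques, N m; "tool_pos": TCP position; "tool_rot": TCP orientation; "contact_force": force on the tool from outside, world axes, zero at the start; "ft_torque": the same for the moment, N m; "gripper_width": opening from 0.0 (shut) to 1.0 (fully open).
Only numpy, scipy, OpenCV 4.12 (cv2) and the standard library are available. Lean on these libraries where they do the work, as an engineer would, in place of code of your own. Each camera call takes 0.05 s, during which the arm holds its last target.

## Working session

There is one attempt and no reset: what is moved stays moved. The work goes in short steps, Python scripts to look and compute and a shell command to move; the robot and the scene stay as the last step left them, time stands still between calls to the robot, and variables do not carry over. Pictures are saved under pics/ and viewed, and the job is handed in when it is done.

```bash
ls; mkdir -p pics; python3 - <<'E'
from plant import *
import cv2
print(state())
for n in("side","top"):
    f=grab_frame(n); cv2.imwrite(f"pics/{n}0.png",f["frame"][:,:,::-1]); print({k:v for k,v in f.items() if k!="frame"})
E
```

```text
pics
{'time': 0.0, 'joint_pos': array([ 1.10598176e+00,  5.33732037e-02,  1.61429566e+00, -4.34652199e-06,
        1.47601040e+00, -1.18988421e-01]), 'joint_vel': array([ 3.94533607e-04, -7.23154369e-04, -9.31857390e-05,  6.99076196e-04,
       -1.24496685e-03, -5.94596235e-04]), 'joint_efforts': array([-1.68948980e-03, -3.93681836e+01, -3.70169806e+01, -2.70224782e-04,
        7.05260580e-03, -9.00549821e-06]), 'tool_pos': array([0.21156969, 0.58743511, 0.2300519 ]), 'tool_rot': array([-0.69585491,  0.69726883, -0.12187026,  0.12144859]), 'contact_force': array([-0.32599953,  0.31700357,  0.44031473]), 'ft_torque': array([ 0.01358419,  0.0452303 , -0.00238067]), 'gripper_width': 1.001574584489416}
{'fx': 411.0283852820299, 'fy': 411.0283852820299, 'cx': 270.2596337150628, 'cy': 212.37060644211812, 'D': array([-0.12118902,  0.        ,  0.        ,  0.        ,  0.        ]), 'pose': array([[-0.87003213,  0.32358089, -0.37194019,  0.19709673],
       [-0.49294041, -0.58221827,  0.64655366,  0.5886463 ],
       [-0.00733796,  0.74586681,  0.66605469,  0.72914049],
       [ 0.        ,  0.        ,  0.        ,  1.        ]])}
{'fx': 403.6142989185431, 'fy': 403.6142989185431, 'cx': 279.7466707141483, 'cy': 213.15591166012914, 'D': array([-0.06922356,  0.        ,  0.        ,  0.        ,  0.        ]), 'pose': array([[-0.00528005,  0.98943807, -0.14486003,  0.38500277],
       [-0.99998303, -0.00486763,  0.00320132, -0.01763694],
       [ 0.00246238,  0.14487448,  0.98944698,  1.21300173],
       [ 0.        ,  0.        ,  0.        ,  1.        ]])}
```

View pics/side0.png

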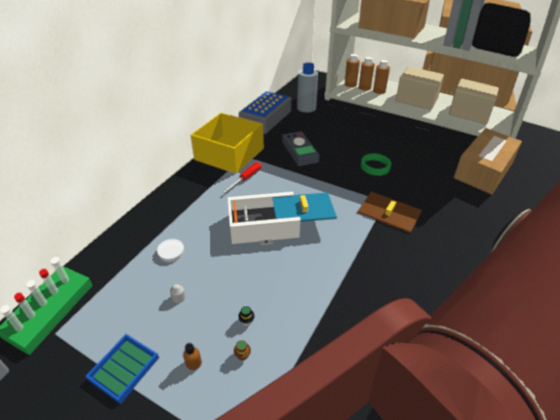

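View pics/top0.png

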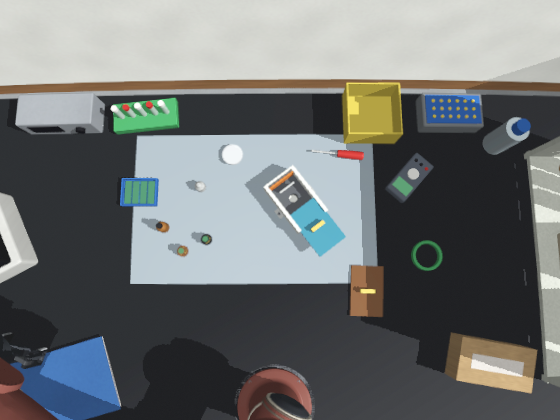

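```bash
cat > h.py <<'E'
from plant import *
import cv2, numpy as np
from scipy.optimize import least_squares
def K(f): return np.array([[f["fx"],0,f["cx"]],[0,f["fy"],f["cy"]],[0,0,1]])
def proj(f,P):
    P=np.atleast_2d(P).astype(float); T=np.linalg.inv(f["pose"]); 
    c=P@T[:3,:3].T+T[:3,3]; c=c*[1,-1,-1]
    return cv2.projectPoints(c,np.zeros(3),np.zeros(3),K(f),f["D"])[0][:,0]
def ray(f,uv):
    n=cv2.undistortPoints(np.array([[uv]],float),K(f),f["D"])[0,0]
    d=f["pose"][:3,:3]@np.array([n[0],-n[1],-1]); return f["pose"][:3,3],d/np.linalg.norm(d)
def onz(f,uv,z):
    o,d=ray(f,uv); return o+d*(z-o[2])/d[2]
def tri(fs,uvs):
    A=0;b=0;R=[]
    for f,uv in zip(fs,uvs):
        o,d=ray(f,uv); M=np.eye(3)-np.outer(d,d); A=A+M;b=b+M@o;R.append((o,M))
    p=np.linalg.solve(A,b); return p,[np.linalg.norm(M@(p-o)) for o,M in R]
def crop(f,x0,y0,w,h,s,name):
    im=cv2.resize(f["frame"][y0:y0+h,x0:x0+w],None,fx=s,fy=s,interpolation=cv2.INTER_CUBIC)
    cv2.imwrite("pics/"+name,im[:,:,::-1])
E
python3 - <<'E'
from h import *
s=grab_frame("side");t=grab_frame("top")
import pickle; pickle.dump((s,t),open("f0.pkl","wb"))
crop(s,215,180,130,75,6,"s1.png"); crop(t,255,155,100,110,5,"t1.png")
crop(s,225,290,60,75,6,"s2.png"); crop(t,150,215,70,50,8,"t2.png")
a=np.hstack([cv2.resize(cv2.imread("pics/s2.png"),(360,450)),cv2.resize(cv2.imread("pics/t2.png"),(440,450))]); 
E
```

```text
(no output)
```

View pics/s1.png

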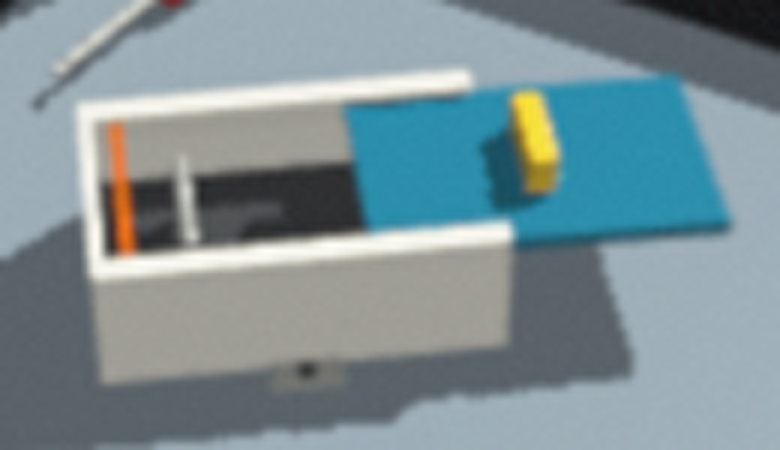

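View pics/t1.png

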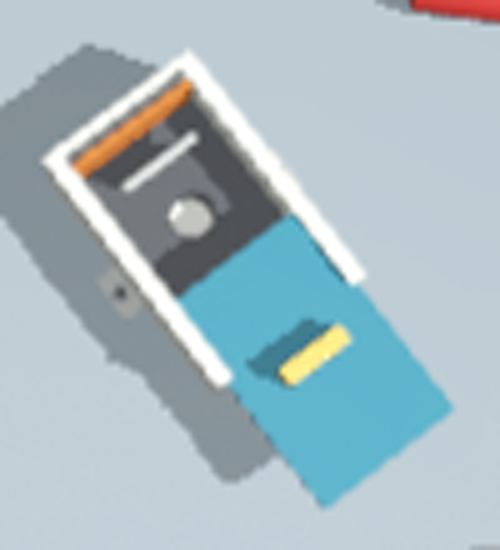

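View pics/s2.png

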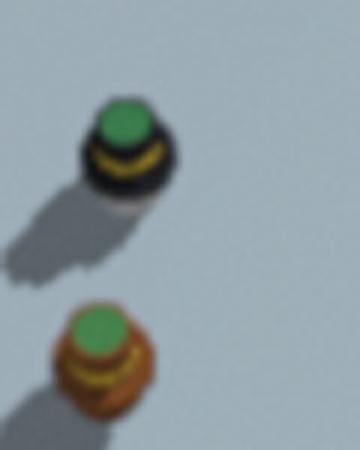

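View pics/t2.png

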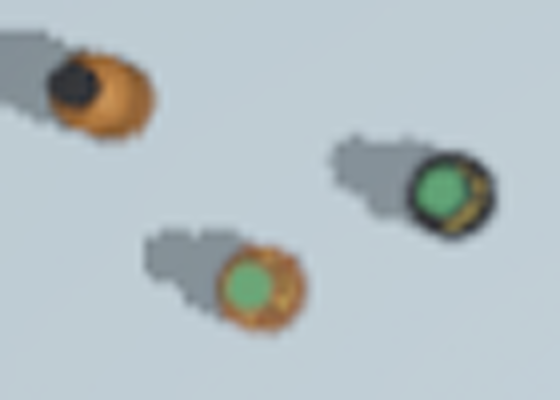

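```bash
python3 - <<'E'
from h import *
import pickle; s,t=pickle.load(open("f0.pkl","rb"))
S=lambda p:(215+(p[0]+.5)/6-.5,180+(p[1]+.5)/6-.5)
T=lambda p:(255+(p[0]+.5)/5-.5,155+(p[1]+.5)/5-.5)
pairs={'+x+y':((92,278),(42,160)),'-x+y':((513,228),(222,388)),'+x-y':((78,105),(188,52)),'-x-y':((470,72),(365,277))}
C={'+x+y':(84,54,60),'-x+y':(-84,54,60),'+x-y':(84,-54,60),'-x-y':(-84,-54,60)}
for k,(a,b) in pairs.items():
    p,r=tri([s,t],[S(a),T(b)]); print(k,p,r)
obj=np.array([C[k] for k in pairs])/1000.
def W(q,P): c,n=np.cos(q[2]),np.sin(q[2]); return P@np.array([[c,n,0],[-n,c,0],[0,0,1]])+[q[0],q[1],q[3] if len(q)>3 else 0]
def res(q): 
    P=W(q,obj); return np.r_[(proj(s,P)-[S(v[0]) for v in pairs.values()]).ravel(),(proj(t,P)-[T(v[1]) for v in pairs.values()]).ravel()]
q=least_squares(res,[.45,-.05,0.9]).x; print(q,np.rad2deg(q[2]),np.abs(res(q)).max(),res(q).round(1))
q4=least_squares(res,[*q,0]).x; print(q4,res(q4).round(1))
print("well",W(q,np.array([[.010,0,.024]])),proj(t,W(q,np.array([[.010,0,.024]]))),T((190,217)))
# bar
p,r=tri([s,t],[S((533,128)),T((316,356))]);print("bar top",p,r)
c,n=np.cos(q[2]),np.sin(q[2]);d=p[:2]-q[:2];print("in case",c*d[0]+n*d[1],-n*d[0]+c*d[1])
# lid front corners
for nm,a,b in (("lf+y",(365,232),(180,297)),("lf-y",(347,105),(290,215)),("stop+y",(130,250),(80,172)),("stop-y",(117,125),(190,88)),("ridge+y",(192,242),(125,188)),("ridge-y",(183,158),(195,136))):
    p,r=tri([s,t],[S(a),T(b)]);d=p[:2]-q[:2];print(nm,p,r,c*d[0]+n*d[1],-n*d[0]+c*d[1])
# eyepiece by green top
def green(f,x0,y0,w,h):
    im=f["frame"][y0:y0+h,x0:x0+w].astype(int); m=(im[...,1]>im[...,0]+25)&(im[...,1]>im[...,2]+15)
    y,x=np.nonzero(m); return x.mean()+x0,y.mean()+y0,m.sum()
gs=green(s,230,300,30,22); gt=green(t,198,230,18,18); print(gs,gt); print("eyetop",tri([s,t],[gs[:2],gt[:2]]), onz(t,gt[:2],.04),onz(s,gs[:2],.04))
E
```

```text
+x+y [0.63174415 0.02672962 0.05917691] [np.float64(0.0008104476933035574), np.float64(0.0008104476933036124)]
-x+y [ 0.49766117 -0.07628533  0.06302118] [np.float64(0.00038967871966124945), np.float64(0.00038967871966134285)]
+x-y [ 0.69617251 -0.05911256  0.05964495] [np.float64(0.0007843648853250334), np.float64(0.0007843648853250029)]
-x-y [ 0.56119489 -0.16051561  0.05903074] [np.float64(0.0013920151118036717), np.float64(0.0013920151118038614)]
[ 0.59663264 -0.06747646  0.65127196] 37.31513449497405 1.1852465797713023 [ 0.1 -0.3 -0.2  1.2 -0.2 -0.3 -0.8 -0.7  0.2  0.5 -0.3  0.4  0.3  0.2
  0.5 -0.1]
[ 5.96542979e-01 -6.73613301e-02  6.51290068e-01  2.86311163e-04] [ 0.1 -0.3 -0.1  1.1 -0.2 -0.3 -0.8 -0.8  0.2  0.6 -0.3  0.5  0.2  0.2
  0.5 -0.1]
well [[ 0.60458578 -0.06141448  0.024     ]] [[293.00097874 198.05444479]] (292.6, 198.0)
bar top [ 0.51522936 -0.12991007  0.06854192] [np.float64(0.0003248867133835459), np.float64(0.0003248867133834094)]
in case -0.10258828134114414 -0.0003077389060490848
lf+y [ 0.55185738 -0.05282064  0.0554172 ] [np.float64(5.801530882589053e-06), 
[... 499 characters left out ...]
-05)] 0.0678080045309836 -0.04209270806970712
ridge+y [ 0.61695947 -0.02187975  0.04597875] [np.float64(0.001378861269554891), np.float64(0.0013788612695549566)] 0.04380685243763778 0.023941583822112797
ridge-y [ 0.64766477 -0.06350101  0.04698295] [np.float64(0.001604459357557472), np.float64(0.0016044593575573556)] 0.042996446157722065 -0.027773872640902565
(np.float64(245.54901960784315), np.float64(310.05882352941177), np.int64(51)) (np.float64(204.7058823529412), np.float64(238.5), np.int64(34))
eyetop (array([0.48243673, 0.19790329, 0.03749969]), [np.float64(0.0009496137217074098), np.float64(0.0009496137217073758)]) [0.48309983 0.19784618 0.04      ] [0.48049013 0.1990204  0.04      ]
```

```bash
cat >> h.py <<'E'
from scipy.spatial.transform import Rotation as Rn
CASE=np.array([0.5966,-0.0675]);YAW=0.6513
cx_=np.array([np.cos(YAW),np.sin(YAW)]);cy_=np.array([-np.sin(YAW),np.cos(YAW)])
def Rt(st): w,x,y,z=st["tool_rot"]; return Rn.from_quat([x,y,z,w]).as_matrix()
def rep(target=None):
    st=state();R=Rt(st);p=np.array(st["tool_pos"])
    zc=R[:,2]; ang=np.rad2deg(np.arctan2(zc[1],zc[0]))
    print("t",st["time"],"tcp",p.round(4),"w",round(float(st["gripper_width"]),3),"F",np.array(st["contact_force"]).round(2),"jawdir deg",ang.round(2),"ydown",R[:,1].round(3),"q6",np.array(st["joint_pos"]).round(2))
    d=p[:2]-CASE; print("case xy",d@cx_,d@cy_,"Fcase",np.array(st["contact_force"])[:2]@cx_,np.array(st["contact_force"])[:2]@cy_)
    print("turn about tool y to align jaw with case y (right-hand):",[(((-(np.rad2deg(YAW)+90+k-ang))+180)%360-180) for k in (0,180)])
    if target is not None: print("shift cm tool:",(R.T@(np.array(target)-p)*100).round(2))
E
python3 - <<'E'
from h import *
rep([.482,.198,.12])
E
```

```text
t 0.2 tcp [0.2117 0.5876 0.2305] w 0.999 F [-1.04 -0.06 -0.48] jawdir deg 70.19 ydown [-0.001 -0.001 -1.   ] q6 [ 1.11  0.05  1.61 -0.    1.48 -0.12]
case xy 0.09104304762165426 0.7543679202191417 Fcase -0.864501450376601 0.5871045185642402
turn about tool y to align jaw with case y (right-hand): [np.float64(-57.13161853845787), np.float64(122.86838146154213)]
shift cm tool: [ 38.64  11.08 -27.48]
```

```bash
python3 -m crank '[[[0.18,0,0,0,-9.52],[0.18,0,0,0,-9.52],[0.18,0,0,0,-9.52],[0.18,0,0,0,-9.52],[0.18,0,0,0,-9.52],[0.18,0,0,0,-9.52],[0.18,0,0,0,0]]]'; python3 - <<'E'
from h import *
rep([.482,.198,.12])
E
```

```text
time: 1.08
tool_pos: [0.2117, 0.5879, 0.231]
tool_rot: [-0.67, 0.67, 0.225, -0.226]
contact_force: [-0.2, -0.2, -0.4]
gripper_width: 0.585
t 1.075 tcp [0.2117 0.5879 0.231 ] w 0.585 F [-0.23 -0.17 -0.39] jawdir deg 127.2 ydown [-0. -0. -1.] q6 [ 1.11  0.05  1.61  0.    1.48 -1.11]
case xy 0.09121771363368268 0.754509595998972 Fcase -0.2849811468911244 0.0008482233112114848
turn about tool y to align jaw with case y (right-hand): [np.float64(-0.12171316633543938), np.float64(179.87828683366456)]
shift cm tool: [ -2.03  11.11 -47.39]
```

```bash
python3 -m crank '[[[0.18,-0.25,0,-5.92,0],[0.18,-0.25,0,-5.92,0],[0.18,-0.25,0,-5.92,0],[0.18,-0.25,0,-5.92,0],[0.18,-0.25,2.7,-5.92,0],[0.18,-0.25,2.7,-5.92,0],[0.18,-0.25,2.7,-5.92,0],[0.18,-0.28,3,-5.92,0]]]';python3 -m crank '[[[0.18,0,0,0,0],[0.18,0,0,0,0]]]'; python3 - <<'E'
from h import *
rep([.482,.198,.06])
f=grab_frame("side");crop(f,200,230,100,100,6,"s3.png");f=grab_frame("top");crop(f,150,190,100,80,6,"t3.png")
E
```

```text
time: 2.08
tool_pos: [0.4778, 0.2061, 0.125]
tool_rot: [-0.67, 0.67, 0.226, -0.224]
contact_force: [0.5, -0.1, 1.0]
gripper_width: 0.582
time: 2.33
tool_pos: [0.4767, 0.2079, 0.1256]
tool_rot: [0.67, -0.67, -0.225, 0.225]
contact_force: [-0.0, 0.8, 0.4]
gripper_width: 0.59
t 2.325 tcp [0.4767 0.2079 0.1256] w 0.59 F [-0.03  0.81  0.41] jawdir deg 127.19 ydown [-0.  0. -1.] q6 [ 0.27 -0.11  1.95  0.    1.3  -1.95]
case xy 0.07156787706513323 0.29172153058977507 Fcase 0.46522907698779625 0.6659791595157789
turn about tool y to align jaw with case y (right-hand): [np.float64(-0.13069798670014166), np.float64(179.86930201329983)]
shift cm tool: [-0.17  6.55 -1.11]
```

View pics/s3.png

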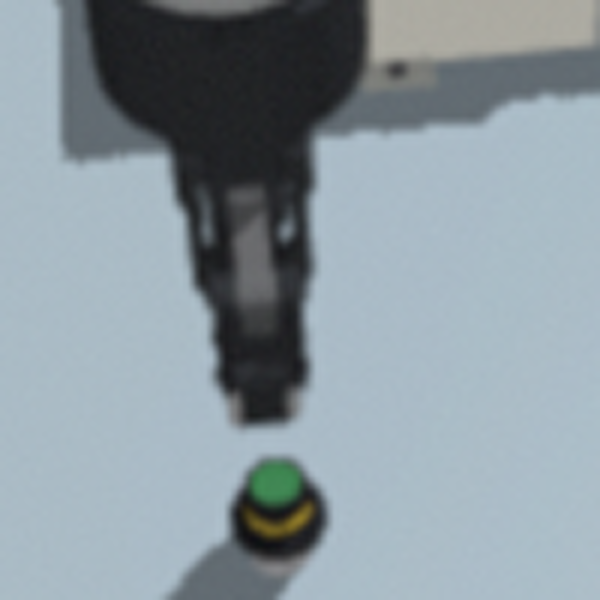

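```bash
python3 -m crank '[[[0.18,-0.17,0,-1.11,0],[0.18,0,3,0,0],[0.18,0,3.5,0,0],[0.18,0,0,0,0]]]'; python3 - <<'E'
from h import *
rep([.482,.198,.026])
f=grab_frame("side");crop(f,200,260,100,80,8,"s4.png");f=grab_frame("top");crop(f,150,190,100,80,6,"t4.png")
E
```

```text
time: 2.92
tool_pos: [0.4797, 0.1975, 0.0579]
tool_rot: [0.67, -0.67, -0.224, 0.228]
contact_force: [0.8, 0.5, 0.2]
gripper_width: 0.59
t 2.925 tcp [0.4797 0.1975 0.0579] w 0.59 F [0.76 0.54 0.16] jawdir deg 127.35 ydown [-0.006 -0.002 -1.   ] q6 [ 0.25 -0.02  1.99 -0.    1.17 -1.98]
case xy 0.06763772499771463 0.2816350007838646 Fcase 0.9310165848700411 -0.031096149399763805
turn about tool y to align jaw with case y (right-hand): [np.float64(0.028507707341162813), np.float64(-179.97149229265884)]
shift cm tool: [ 0.23  3.18 -0.11]
```

View pics/s4.png

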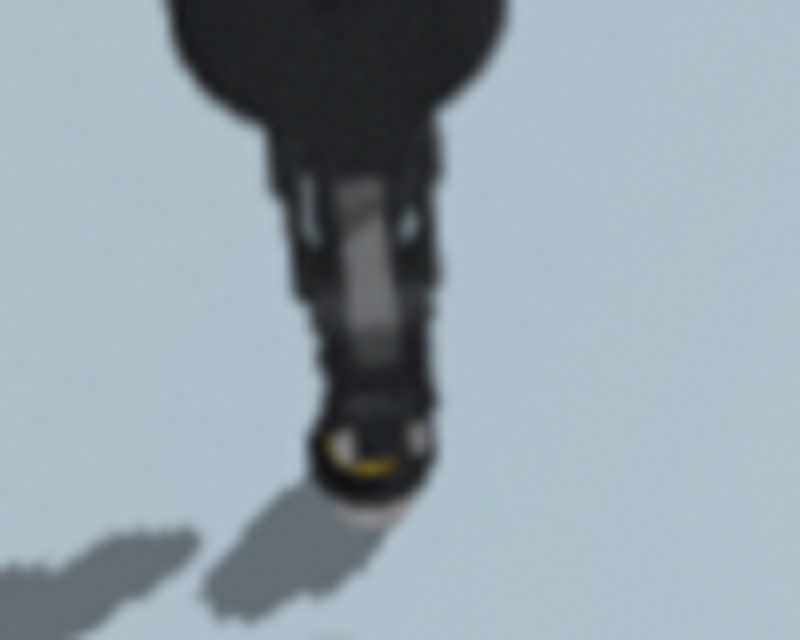

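View pics/t4.png

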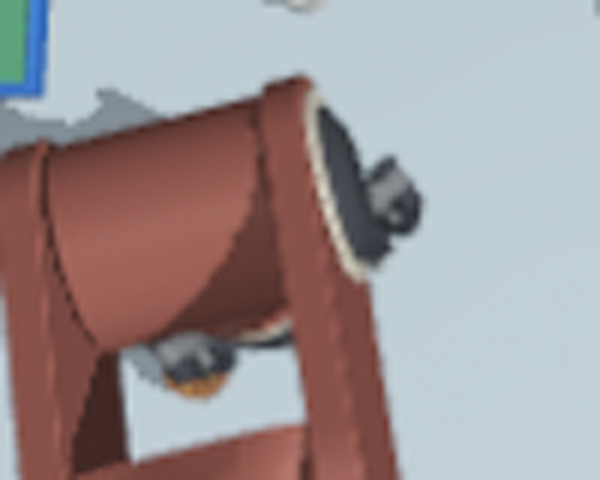

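```bash
python3 -m crank '[[[0.18,0.23,0,-0.1,0],[0.18,0,1.6,0,0],[0.18,0,1.5,0,0],[0.18,0,0,0,0],[0.18,0,0,0,0]]]'; python3 - <<'E'
from h import *
rep([.482,.198,.026])
f=grab_frame("side");crop(f,200,260,100,80,8,"s5.png")
E
```

```text
time: 3.65
tool_pos: [0.4843, 0.1984, 0.029]
tool_rot: [0.67, -0.67, -0.226, 0.226]
contact_force: [-0.4, 0.7, 1.4]
gripper_width: 0.589
t 3.65 tcp [0.4843 0.1984 0.029 ] w 0.589 F [-0.41  0.72  1.42] jawdir deg 127.31 ydown [-0.001 -0.    -1.   ] q6 [ 0.25  0.03  2.   -0.    1.11 -1.98]
case xy 0.07185099822833332 0.2795437903810758 Fcase 0.11545245042055793 0.8213851095902578
turn about tool y to align jaw with case y (right-hand): [np.float64(-0.010256499803972474), np.float64(179.98974350019603)]
shift cm tool: [-0.2   0.3   0.11]
```

View pics/s5.png

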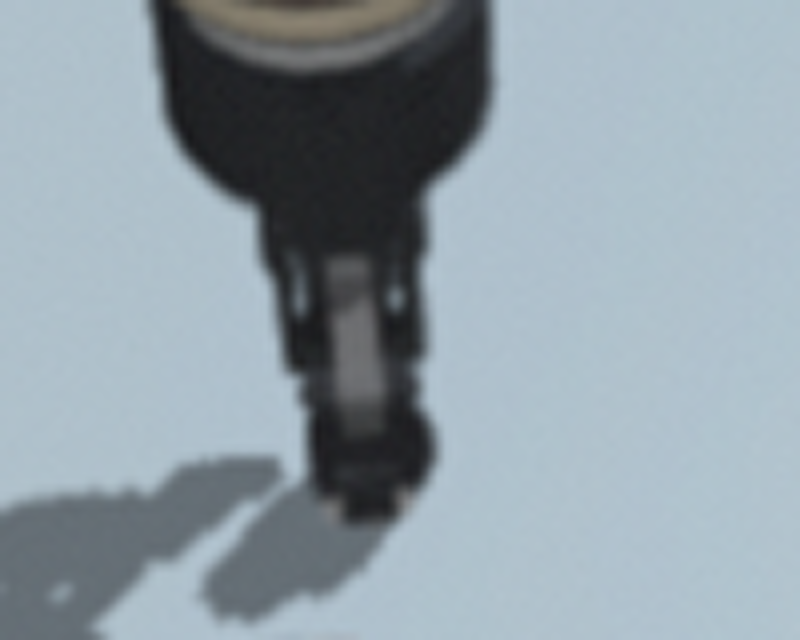

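```bash
python3 -m crank '[[[0.18,-0.2,0.25,0.1,0],[0.18,0,0,0,0],[0.18,0,0,0,0],[-1,0,0,0,0],[-1,0,0,0,0],[-1,0,0,0,0],[-1,0,0,0,0],[-1,0,0,0,0]]]'; python3 - <<'E'
from h import *
rep([.482,.198,.026])
f=grab_frame("side");crop(f,200,260,100,80,8,"s6.png")
E
```

```text
time: 4.7
tool_pos: [0.4825, 0.1982, 0.0271]
tool_rot: [0.67, -0.67, -0.226, 0.226]
contact_force: [-0.9, 0.4, 2.2]
gripper_width: 0.226
t 4.7 tcp [0.4825 0.1982 0.0271] w 0.226 F [-0.93  0.4   2.21] jawdir deg 127.31 ydown [ 0.  0. -1.] q6 [ 0.25  0.03  2.    0.    1.11 -1.98]
case xy 0.0702869972168165 0.28045488200902385 Fcase -0.49767274213861157 0.8831163617794008
turn about tool y to align jaw with case y (right-hand): [np.float64(-0.010436106066833872), np.float64(179.98956389393317)]
shift cm tool: [-0.05  0.11  0.02]
```

View pics/s6.png

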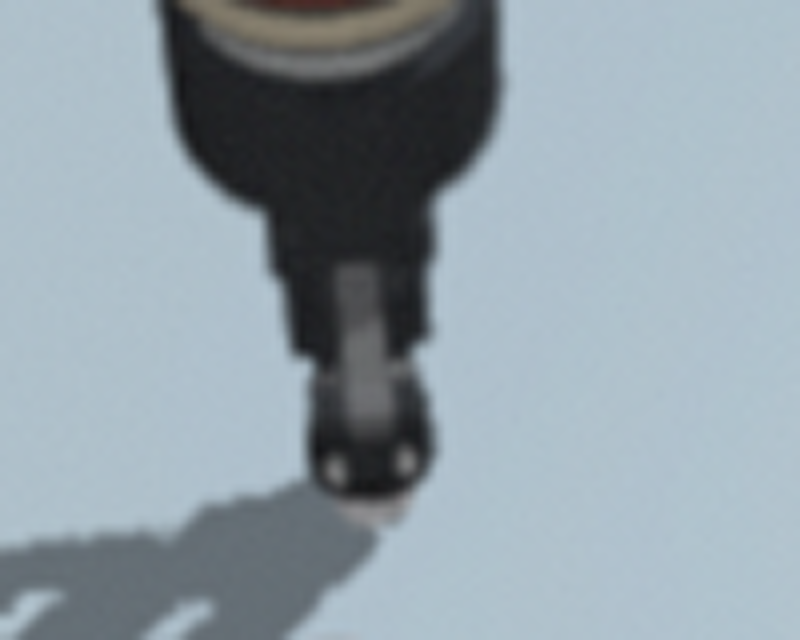

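```bash
python3 -m crank '[[[-1,0,-1,0,0],[-1,0,-3,0,0],[-1,0,-3,0,0],[-1,0,-3,0,0],[-1,0,0,0,0],[-1,0,0,0,0],[-1,0,0,0,0]]]'; python3 - <<'E'
from h import *
rep([.6046,-.0614,.127])
f=grab_frame("side");crop(f,200,200,110,100,6,"s7.png")
E
```

```text
time: 5.62
tool_pos: [0.4811, 0.1977, 0.125]
tool_rot: [0.67, -0.67, -0.225, 0.227]
contact_force: [-0.6, -0.6, 0.0]
gripper_width: 0.225
t 5.625 tcp [0.4811 0.1977 0.125 ] w 0.225 F [-0.65 -0.62  0.01] jawdir deg 127.31 ydown [-0.003 -0.001 -1.   ] q6 [ 0.25 -0.11  1.95 -0.    1.3  -1.98]
case xy 0.06894439630522933 0.2809536727369817 Fcase -0.8900637967586155 -0.09569255457020312
turn about tool y to align jaw with case y (right-hand): [np.float64(-0.008978148616108683), np.float64(179.9910218513839)]
shift cm tool: [ -5.88  -0.22 -28.1 ]
```

View pics/s7.png

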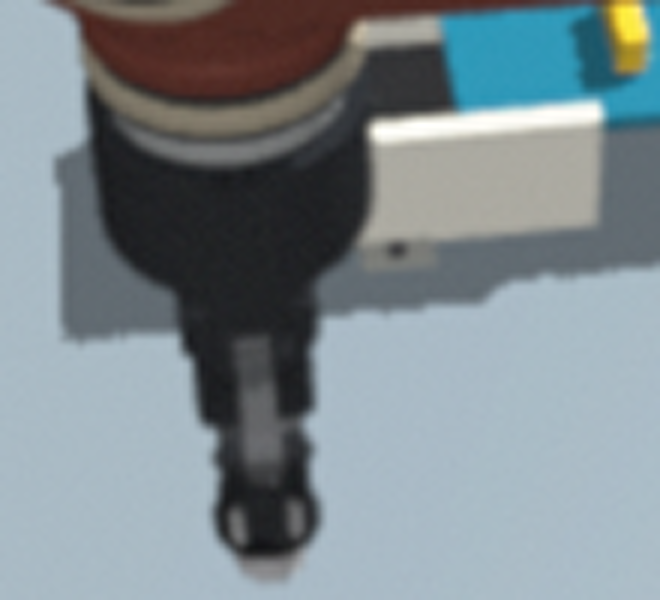

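```bash
python3 -m crank '[[[-1,-0.98,0,-4.68,0],[-1,-0.98,0,-4.68,0],[-1,-0.98,0,-4.68,0],[-1,-0.98,0,-4.68,0],[-1,-0.98,0,-4.68,0],[-1,-0.98,0,-4.68,0],[-1,0,0,0,0],[-1,0,0,0,0]]]'; python3 -m crank '[[[-1,0,0,0,0],[-1,0,0,0,0]]]'; python3 - <<'E'
from h import *
rep([.6046,-.0614,.08])
f=grab_frame("side");crop(f,200,150,150,110,5,"s8.png");g=grab_frame("top");crop(g,240,140,110,110,5,"t8.png")
import pickle;pickle.dump((f,g),open("f8.pkl","wb"))
E
```

```text
time: 6.68
tool_pos: [0.6049, -0.0605, 0.1257]
tool_rot: [0.671, -0.669, -0.225, 0.227]
contact_force: [-0.3, -0.4, -1.2]
gripper_width: 0.226
time: 6.92
tool_pos: [0.6053, -0.0599, 0.1267]
tool_rot: [0.67, -0.67, -0.227, 0.227]
contact_force: [-0.6, -0.5, -1.0]
gripper_width: 0.223
t 6.925 tcp [ 0.6053 -0.0599  0.1267] w 0.223 F [-0.56 -0.47 -0.98] jawdir deg 127.39 ydown [-0.  0. -1.] q6 [-0.22  0.1   1.74  0.    1.3  -2.44]
case xy 0.011553296837485315 0.0007972616577041208 Fcase -0.7284877283637213 -0.03453159415352981
turn about tool y to align jaw with case y (right-hand): [np.float64(0.07307050335430176), np.float64(-179.9269294966457)]
shift cm tool: [-0.15  4.67 -0.08]
```

View pics/s8.png

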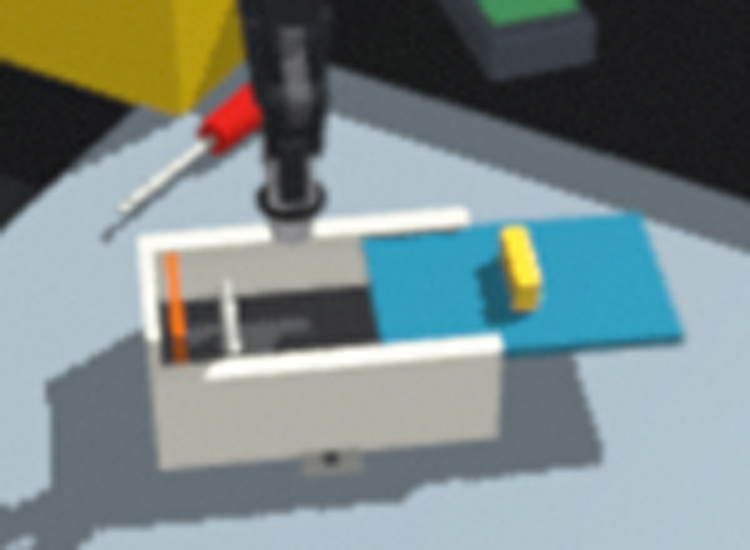

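View pics/t8.png

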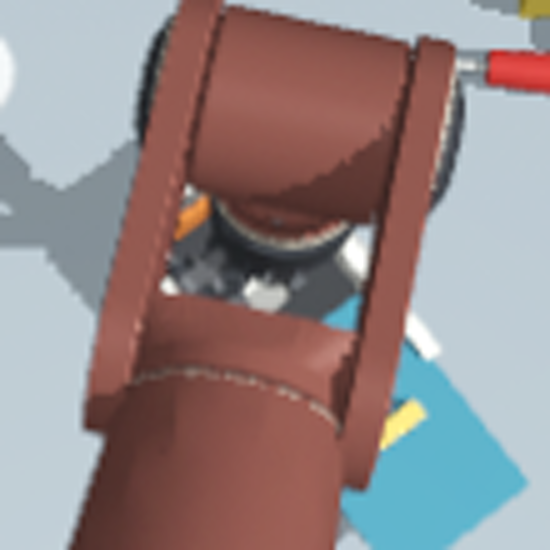

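```bash
python3 - <<'E'
from h import *
import pickle;f,g=pickle.load(open("f8.pkl","rb"))
p=np.array([.6053,-.0599,.1267])
for dz in (-.027,-.007,): 
    a=proj(f,p+[0,0,dz])[0]; print(dz,(a-[200,150]+.5)*5-.5)
o=p+[0,0,-.007]; R=.017
a=np.linspace(0,6.28,60);q=proj(f,np.c_[o[0]+R*np.cos(a),o[1]+R*np.sin(a),0*a+o[2]]);q=(q-[200,150]+.5)*5-.5;print(q.min(0),q.max(0))
E
```

```text
-0.027 [289.33016821 230.45376889]
-0.007 [288.16185925 197.97196981]
[252.43206454 175.97722331] [323.85419597 220.52389354]
```

```bash
python3 -m crank '[[[-1,-0.08,0,-0.08,0],[-1,0,2,0,0],[-1,0,2,0,0],[-1,0,1.5,0,0],[-1,0,1,0,0],[-1,0,0,0,0],[-1,0,0,0,0]]]'; python3 - <<'E'
from h import *
rep([.6046,-.0614,.033])
f=grab_frame("side");crop(f,200,150,150,110,5,"s9.png");g=grab_frame("top");crop(g,240,140,110,110,5,"t9.png")
E
```

```text
time: 7.9
tool_pos: [0.6061, -0.0622, 0.0625]
tool_rot: [-0.67, 0.67, 0.227, -0.226]
contact_force: [0.2, -0.2, -0.3]
gripper_width: 0.22
t 7.9 tcp [ 0.6061 -0.0622  0.0625] w 0.22 F [ 0.17 -0.18 -0.32] jawdir deg 127.31 ydown [ 0.001 -0.    -1.   ] q6 [-0.22  0.17  1.78 -0.    1.19 -2.45]
case xy 0.010774954054846674 -0.0015418599330882252 Fcase 0.029752155624870325 -0.24331131019243243
turn about tool y to align jaw with case y (right-hand): [np.float64(-0.009950503171239689), np.float64(179.99004949682876)]
shift cm tool: [-0.07  2.95  0.16]
```

View pics/s9.png

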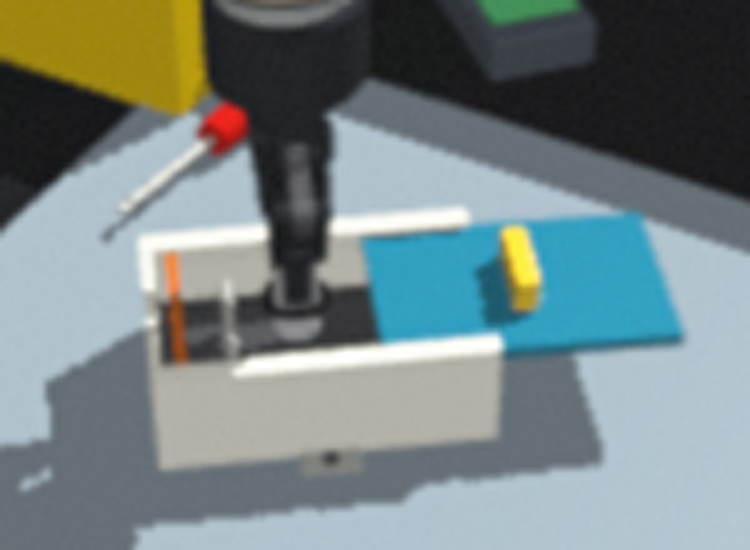

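View pics/t9.png

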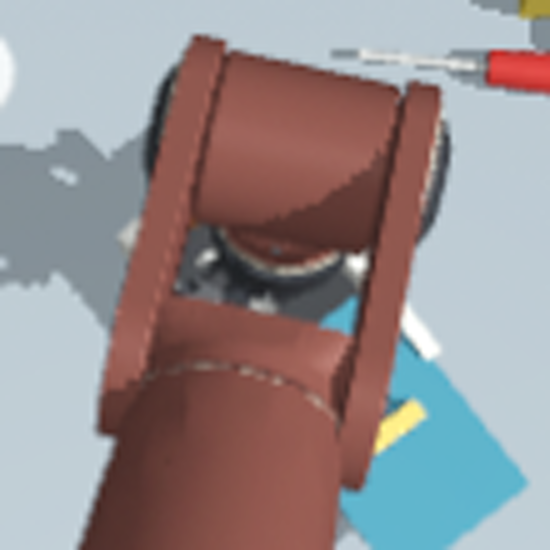

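```bash
python3 -m crank '[[[-1,-0.03,0,0.15,0],[-1,0,0.4,0,0],[-1,0,0.4,0,0],[-1,0,0.3,0,0],[-1,0,0,0,0],[-1,0,0,0,0]]]'; python3 - <<'E'
from h import *
rep([.6046,-.0614,.033])
E
```

```text
time: 8.75
tool_pos: [0.6044, -0.0611, 0.0508]
tool_rot: [-0.67, 0.67, 0.226, -0.226]
contact_force: [0.4, -0.2, -0.1]
gripper_width: 0.229
t 8.75 tcp [ 0.6044 -0.0611  0.0508] w 0.229 F [ 0.42 -0.15 -0.1 ] jawdir deg 127.31 ydown [-0. -0. -1.] q6 [-0.22  0.19  1.79 -0.    1.17 -2.45]
case xy 0.010109174421637713 0.00036327239977615607 Fcase 0.24274742119269266 -0.3783935482955522
turn about tool y to align jaw with case y (right-hand): [np.float64(-0.010042559799956052), np.float64(179.98995744020004)]
shift cm tool: [-0.    1.78 -0.04]
```

```bash
python3 -m crank '[[[-1,0.05,0.3,0,0],[-1,0,0.3,0,0],[-1,0,0.3,0,0],[-1,0,0,0,0]]]'; python3 - <<'E'
from h import *
rep([.6046,-.0614,.033])
E
```

```text
time: 9.25
tool_pos: [0.6045, -0.0607, 0.0413]
tool_rot: [0.67, -0.67, -0.226, 0.226]
contact_force: [-0.2, 0.1, -0.1]
gripper_width: 0.221
t 9.25 tcp [ 0.6045 -0.0607  0.0413] w 0.221 F [-0.21  0.09 -0.13] jawdir deg 127.31 ydown [-0.001  0.    -1.   ] q6 [-0.22  0.2   1.79 -0.    1.15 -2.44]
case xy 0.01038025352204411 0.0006652498466145273 Fcase -0.10974307283000023 0.20221848727687147
turn about tool y to align jaw with case y (right-hand): [np.float64(-0.009722258858431587), np.float64(179.99027774114154)]
shift cm tool: [-0.03  0.83 -0.07]
```

```bash
python3 -m crank '[[[-1,0,0.3,0,0],[-1,0,0.3,0,0],[-1,0,0.15,0,0],[-1,0,0,0,0],[-1,0,0,0,0]]]'; python3 - <<'E'
from h import *
rep([.6046,-.0614,.033])
f=grab_frame("side");crop(f,200,150,150,110,5,"s10.png")
E
```

```text
time: 9.88
tool_pos: [0.6049, -0.0608, 0.0344]
tool_rot: [-0.67, 0.67, 0.226, -0.226]
contact_force: [0.4, -0.8, 0.2]
gripper_width: 0.225
t 9.875 tcp [ 0.6049 -0.0608  0.0344] w 0.225 F [ 0.4  -0.79  0.18] jawdir deg 127.31 ydown [ 0. -0. -1.] q6 [-0.22  0.21  1.79 -0.    1.14 -2.44]
case xy 0.010678638717984553 0.0003427607611550476 Fcase -0.16414806753217734 -0.8681078258034562
turn about tool y to align jaw with case y (right-hand): [np.float64(-0.007194716512856303), np.float64(179.99280528348714)]
shift cm tool: [-0.06  0.14 -0.03]
```

View pics/s10.png

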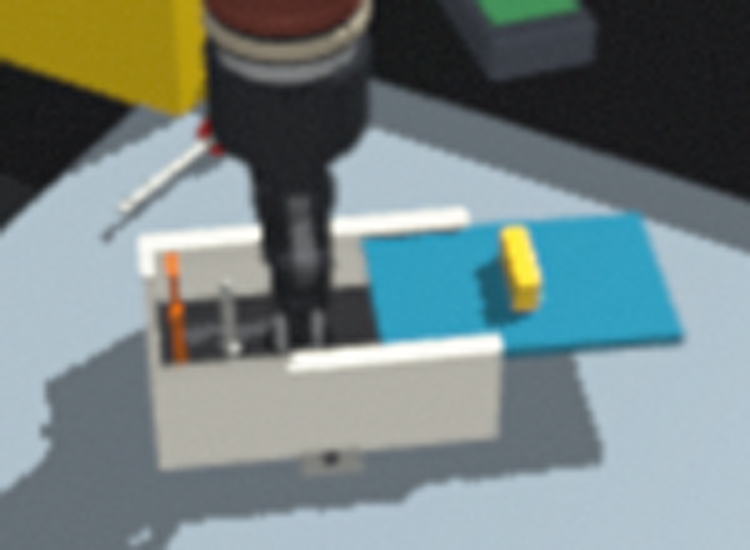

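Down 0.15 cm more with a slight press, checking force.

```bash
python3 -m crank '[[[-1,0,0.1,0,0],[-1,0,0.1,0,0],[-1,0,0,0,0]]]'; python3 - <<'E'
from h import *
rep([.6046,-.0614,.033])
E
```

```text
time: 10.3
tool_pos: [0.6051, -0.0608, 0.0334]
tool_rot: [-0.67, 0.67, 0.226, -0.226]
contact_force: [-3.3, 0.8, 5.4]
gripper_width: 0.224
t 10.3 tcp [ 0.6051 -0.0608  0.0334] w 0.224 F [-3.3   0.75  5.41] jawdir deg 127.31 ydown [ 0. -0. -1.] q6 [-0.22  0.21  1.79 -0.    1.14 -2.44]
case xy 0.010845781331267543 0.00019149643194638007 Fcase -2.170127691184119 2.5980796238456234
turn about tool y to align jaw with case y (right-hand): [np.float64(-0.008527178992807194), np.float64(179.99147282100716)]
shift cm tool: [-0.08  0.04 -0.02]
```

```bash
python3 -m crank '[[[0.05,0,0,0,0],[0.05,0,0,0,0],[0.05,0,0,0,0],[0.05,0,0,0,0],[0.05,0,-1,0,0],[0.05,0,-2,0,0],[0.05,0,-3,0,0],[0.05,0,-4,0,0]]]'; python3 -m crank '[[[0.05,0,-3,0,0],[0.05,-5.5,-1,0,0],[0.05,-5.5,0,0,0],[0.05,-5.5,0,0,0],[-1,0,0,0,0],[-1,0,0,0,0]]]';python3 - <<'E'
from h import *
rep([.6046,-.0614,.033])
f=grab_frame("side");crop(f,200,150,150,110,5,"s11.png");g=grab_frame("top");crop(g,240,140,110,110,5,"t11.png")
import pickle;pickle.dump((f,g),open("f11.pkl","wb"))
E
```

```text
time: 11.3
tool_pos: [0.6045, -0.0607, 0.1341]
tool_rot: [0.67, -0.67, -0.226, 0.226]
contact_force: [-0.5, 0.7, 0.4]
gripper_width: 0.525
time: 12.05
tool_pos: [0.4742, -0.1609, 0.1739]
tool_rot: [-0.669, 0.671, 0.227, -0.225]
contact_force: [-0.5, 0.5, -0.0]
gripper_width: 0.111
t 12.05 tcp [ 0.4742 -0.1609  0.1739] w 0.111 F [-0.51  0.48 -0.01] jawdir deg 127.28 ydown [ 0.003 -0.001 -1.   ] q6 [-0.48 -0.21  1.96  0.    1.39 -2.7 ]
case xy -0.15397671205285107 -0.00011866218787848927 Fcase -0.11081098545990836 0.6931146604845123
turn about tool y to align jaw with case y (right-hand): [np.float64(-0.03597932482665556), np.float64(179.96402067517334)]
shift cm tool: [16.38 14.12  0.05]
```

View pics/s11.png

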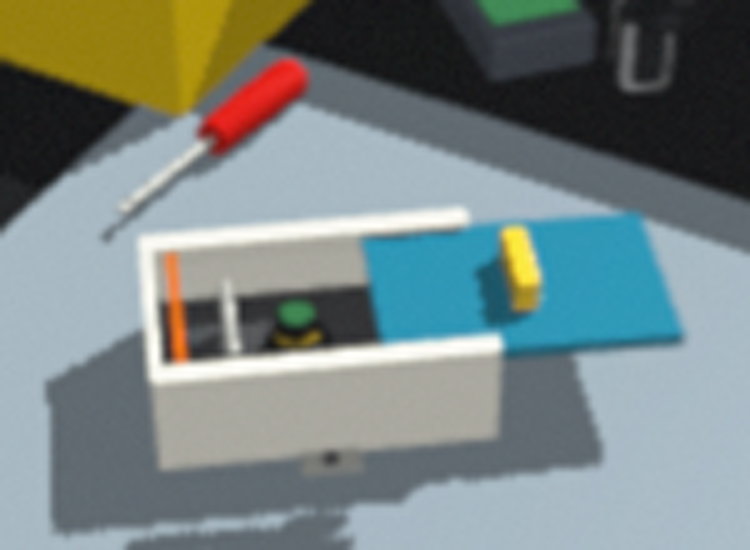

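View pics/t11.png

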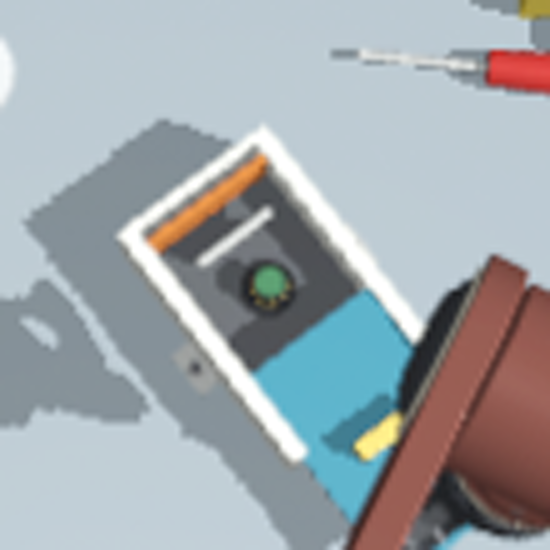

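```bash
python3 - <<'E'
from h import *
import pickle;f,g=pickle.load(open("f11.pkl","rb"))
c=lambda p,o:(o[0]+(p[0]+.5)/5-.5,o[1]+(p[1]+.5)/5-.5)
p,r=tri([f,g],[c((296,313),(200,150)),c((269,283),(240,140))]);d=p[:2]-CASE;print("eye top",p,r,d@cx_,d@cy_)
E
python3 -m crank '[[[-1,0.9,4,0,0],[-1,0,4,0,0],[-1,0,2.5,0,0],[-1,0,0,0,0],[-1,0,0,0,0]]]'; python3 - <<'E'
from h import *
rep()
f=grab_frame("side");crop(f,200,150,150,110,5,"s12.png")
E
```

```text
eye top [ 0.60554069 -0.06221482  0.04465412] [np.float64(0.0008317739860604987), np.float64(0.0008317739860604186)] 0.01031448144288532 -0.0012167510769239733
time: 12.78
tool_pos: [0.482, -0.1553, 0.0686]
tool_rot: [-0.669, 0.67, 0.227, -0.226]
contact_force: [0.0, -0.6, 0.4]
gripper_width: -0.001
t 12.775 tcp [ 0.482  -0.1553  0.0686] w -0.001 F [ 0.02 -0.62  0.41] jawdir deg 127.37 ydown [ 0.002 -0.001 -1.   ] q6 [-0.46 -0.07  2.02  0.    1.19 -2.68]
case xy -0.14434731830730216 -0.0003425967541647765 Fcase -0.36289285143341987 -0.5085212216837514
turn about tool y to align jaw with case y (right-hand): [np.float64(0.05161770013668843), np.float64(-179.9483822998633)]
```

View pics/s12.png

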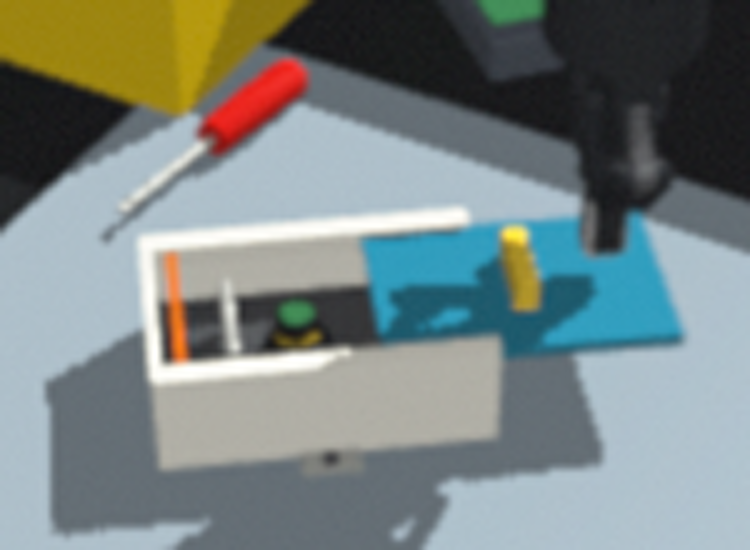

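```bash
python3 -m crank '[[[-1,0.5,0.55,0,0],[-1,0.8,0,0,0],[-1,0.8,0,0,0],[-1,0,0,0,0],[-1,0,0,0,0]]]'; python3 - <<'E'
from h import *
rep()
f=grab_frame("side");crop(f,200,150,150,110,5,"s13.png")
E
```

```text
time: 13.45
tool_pos: [0.4975, -0.1425, 0.0619]
tool_rot: [-0.67, 0.67, 0.226, -0.226]
contact_force: [0.2, -0.6, 1.0]
gripper_width: -0.004
t 13.45 tcp [ 0.4975 -0.1425  0.0619] w -0.004 F [ 0.2  -0.63  0.97] jawdir deg 127.32 ydown [-0. -0. -1.] q6 [-0.42 -0.03  2.   -0.    1.18 -2.64]
case xy -0.12431629988626436 0.0004380310018830557 Fcase -0.21918471761265376 -0.6194760496877711
turn about tool y to align jaw with case y (right-hand): [np.float64(0.004357183959626809), np.float64(-179.99564281604037)]
```

View pics/s13.png

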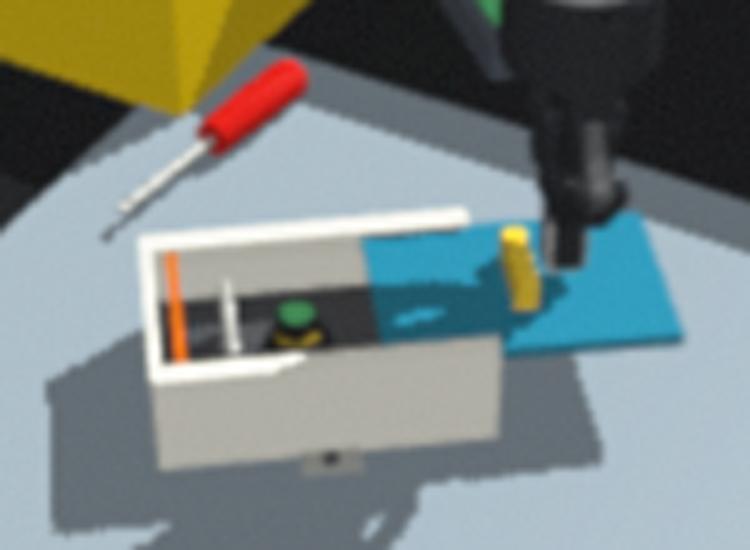

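```bash
python3 -m crank '[[[-1,0.4,0,0,0],[-1,0.7,0,0,0],[-1,0.9,0,0,0],[-1,0.9,0,0,0],[-1,0.9,0,0,0],[-1,0.9,0,0,0],[-1,0.6,0,0,0],[-1,0,0,0,0]]]'; python3 - <<'E'
from h import *
rep()
f=grab_frame("side");crop(f,200,150,150,110,5,"s14.png");g=grab_frame("top");crop(g,240,140,110,110,5,"t14.png")
E
```

```text
time: 14.5
tool_pos: [0.54, -0.1098, 0.0616]
tool_rot: [0.67, -0.67, -0.227, 0.226]
contact_force: [-1.3, 0.0, -0.2]
gripper_width: -0.003
t 14.5 tcp [ 0.54   -0.1098  0.0616] w -0.003 F [-1.3   0.03 -0.2 ] jawdir deg 127.33 ydown [ 0.001  0.001 -1.   ] q6 [-0.34  0.05  1.92  0.    1.18 -2.56]
case xy -0.07062501253874275 0.0006771146574098816 Fcase -1.0158506751700487 0.8071626898735729
turn about tool y to align jaw with case y (right-hand): [np.float64(0.011090243322826154), np.float64(-179.98890975667717)]
```

View pics/s14.png

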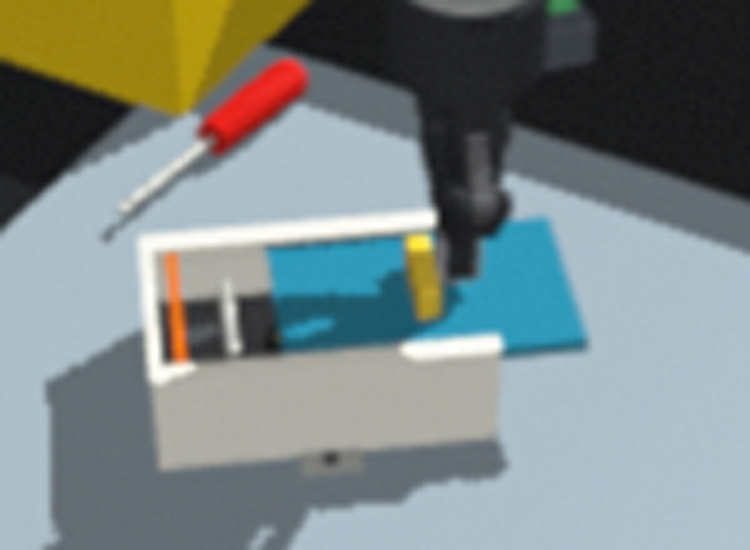

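View pics/t14.png

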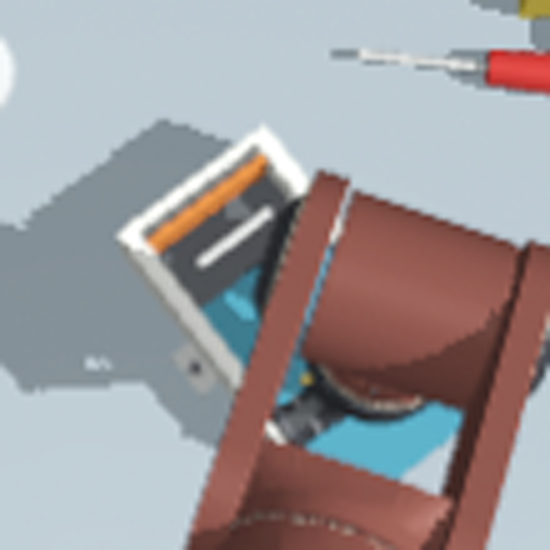

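```bash
python3 -m crank '[[[-1,0.4,0,0,0],[-1,0.4,0,0,0],[-1,0.4,0,0,0],[-1,0.3,0,0,0],[-1,0,0,0,0]]]'; python3 - <<'E'
from h import *
rep()
f=grab_frame("side");crop(f,200,150,150,110,5,"s15.png");g=grab_frame("top");crop(g,240,140,110,110,5,"t15.png")
E
```

```text
time: 15.22
tool_pos: [0.5519, -0.1012, 0.062]
tool_rot: [-0.67, 0.67, 0.226, -0.226]
contact_force: [0.9, 0.2, 0.1]
gripper_width: -0.0
t 15.225 tcp [ 0.5519 -0.1012  0.062 ] w -0.0 F [0.86 0.2  0.12] jawdir deg 127.32 ydown [ 0.001  0.    -1.   ] q6 [-0.31  0.07  1.9   0.    1.18 -2.54]
case xy -0.05599424903057052 0.0003451829928102033 Fcase 0.8049389826685862 -0.36341725212328957
turn about tool y to align jaw with case y (right-hand): [np.float64(0.0021377294222872933), np.float64(-179.9978622705777)]
```

View pics/s15.png

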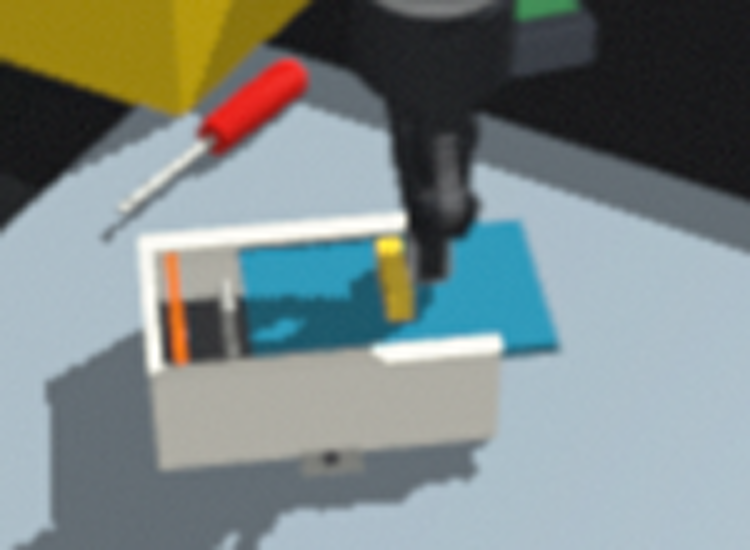

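```bash
cat > r.py <<'E'
from h import *
st=state();d=np.array(st["tool_pos"])[:2]-CASE;F=np.array(st["contact_force"]);print("t %.2f x %.2f y %.2f z %.1f Fx %.1f Fy %.1f Fz %.1f"%(st["time"],d@cx_*1e3,d@cy_*1e3,st["tool_pos"][2]*1e3,F[:2]@cx_,F[:2]@cy_,F[2]))
E
python3 -m crank '[[[-1,0.2,0,0,0],[-1,0.2,0,0,0]]]' >/dev/null; python3 r.py
python3 -m crank '[[[-1,0.2,0,0,0]]]' >/dev/null; python3 r.py
python3 -m crank '[[[-1,0.2,0,0,0]]]' >/dev/null; python3 r.py
python3 -m crank '[[[-1,0.2,0,0,0]]]' >/dev/null; python3 r.py
python3 -m crank '[[[-1,0,0,0,0]]]' >/dev/null; python3 r.py
```

```text
t 15.57 x -52.51 y 0.31 z 61.9 Fx -1.9 Fy -0.3 Fz 0.7
t 15.70 x -50.40 y 0.30 z 61.9 Fx -1.8 Fy 0.6 Fz 1.1
t 15.82 x -48.34 y 0.30 z 61.9 Fx -1.9 Fy 0.2 Fz 1.3
t 15.95 x -47.03 y 0.34 z 61.9 Fx -7.7 Fy -0.0 Fz 5.0
t 16.07 x -46.95 y 0.36 z 62.0 Fx -5.3 Fy 0.9 Fz 3.8
```

```bash

python3 -m crank '[[[-1,0.1,0,0,0]]]' >/dev/null; python3 r.py
python3 -m crank '[[[-1,0.1,0,0,0]]]' >/dev/null; python3 r.py
python3 -m crank '[[[-1,0.1,0,0,0]]]' >/dev/null; python3 r.py
python3 -m crank '[[[-1,0.1,0,0,0]]]' >/dev/null; python3 r.py
python3 -m crank '[[[-1,0.1,0,0,0]]]' >/dev/null; python3 r.py
python3 -m crank '[[[-1,0.1,0,0,0]]]' >/dev/null; python3 r.py
python3 -m crank '[[[-1,0.1,0,0,0]]]' >/dev/null; python3 r.py
```

```text
t 16.20 x -46.46 y 0.36 z 61.9 Fx -7.9 Fy 0.4 Fz 4.3
t 16.32 x -45.72 y 0.33 z 62.0 Fx -7.8 Fy -0.4 Fz 4.7
t 16.45 x -44.96 y 0.33 z 61.9 Fx -8.7 Fy 0.0 Fz 5.2
t 16.57 x -44.21 y 0.30 z 61.9 Fx -9.0 Fy 1.3 Fz 5.5
t 16.70 x -43.49 y 0.26 z 62.0 Fx -10.0 Fy 0.1 Fz 5.2
t 16.82 x -41.26 y 0.12 z 62.0 Fx -5.4 Fy -0.3 Fz 3.3
t 16.95 x -39.90 y 0.15 z 62.0 Fx -4.7 Fy -0.0 Fz 3.1
```

```bash

python3 -m crank '[[[-1,0.2,0,0,0],[-1,0.2,0,0,0]]]' >/dev/null; python3 r.py
python3 -m crank '[[[-1,0.2,0,0,0]]]' >/dev/null; python3 r.py
python3 -m crank '[[[-1,0.15,0,0,0]]]' >/dev/null; python3 r.py
python3 -m crank '[[[-1,0,0,0,0]]]' >/dev/null; python3 r.py
python3 - <<'E'
from h import *
f=grab_frame("side");crop(f,200,150,150,110,5,"s16.png")
E
```

```text
t 17.20 x -35.35 y 0.26 z 62.0 Fx -4.8 Fy -0.5 Fz 3.7
t 17.32 x -33.21 y 0.29 z 62.0 Fx -3.4 Fy -0.8 Fz 4.4
t 17.45 x -31.66 y 0.31 z 62.0 Fx -4.8 Fy -0.5 Fz 4.5
t 17.57 x -31.52 y 0.38 z 61.8 Fx -3.2 Fy -0.3 Fz 2.4
```

View pics/s16.png

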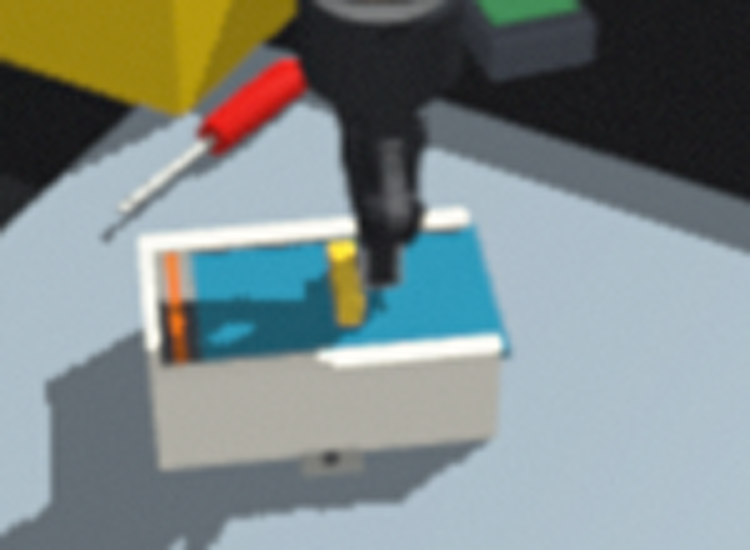

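```bash

python3 -m crank '[[[-1,0.1,0,0,0]]]' >/dev/null; python3 r.py
python3 -m crank '[[[-1,0.1,0,0,0]]]' >/dev/null; python3 r.py
python3 -m crank '[[[-1,0.08,0,0,0]]]' >/dev/null; python3 r.py
python3 -m crank '[[[-1,0.05,0,0,0]]]' >/dev/null; python3 r.py
python3 -m crank '[[[-1,0.05,0,0,0]]]' >/dev/null; python3 r.py
```

```text
t 17.75 x -31.05 y 0.46 z 61.7 Fx -4.1 Fy -0.1 Fz 4.4
t 17.88 x -30.00 y 0.49 z 61.7 Fx -3.9 Fy -0.5 Fz 2.9
t 18.00 x -29.15 y 0.47 z 61.8 Fx -3.8 Fy -0.8 Fz 3.0
t 18.12 x -28.61 y 0.51 z 61.7 Fx -4.1 Fy -0.7 Fz 2.6
t 18.25 x -28.09 y 0.50 z 61.7 Fx -4.6 Fy 0.0 Fz 2.5
```

```bash

for i in 1; do python3 -m crank '[[[-1,0.05,0,0,0]]]' >/dev/null; python3 r.py; done
python3 -m crank '[[[-1,0.05,0,0,0]]]' >/dev/null; python3 r.py
python3 -m crank '[[[-1,0.05,0,0,0]]]' >/dev/null; python3 r.py
```

```text
t 18.38 x -27.51 y 0.47 z 61.8 Fx -3.3 Fy -0.3 Fz 2.4
t 18.50 x -26.81 y 0.47 z 61.8 Fx -2.3 Fy -0.4 Fz 2.4
t 18.62 x -26.15 y 0.46 z 61.8 Fx -1.5 Fy -0.5 Fz 0.8
```

```bash

python3 -m crank '[[[-1,0.02,0,0,0]]]' >/dev/null; python3 r.py
python3 -m crank '[[[-1,0.02,0,0,0]]]' >/dev/null; python3 r.py
python3 -m crank '[[[-1,0,0,0,0]]]' >/dev/null; python3 r.py
```

```text
t 18.75 x -25.95 y 0.49 z 61.8 Fx -0.7 Fy -0.2 Fz 0.2
t 18.88 x -25.94 y 0.47 z 61.8 Fx -0.4 Fy -0.3 Fz 0.6
t 19.00 x -25.99 y 0.51 z 61.7 Fx 0.0 Fy 0.2 Fz -0.1
```

```bash

python3 -m crank '[[[-1,0.03,0,0,0]]]' >/dev/null; python3 r.py
python3 -m crank '[[[-1,0.03,0,0,0]]]' >/dev/null; python3 r.py
python3 -m crank '[[[-1,0,0,0,0]]]' >/dev/null; python3 r.py
```

```text
t 19.12 x -25.91 y 0.52 z 61.7 Fx -0.5 Fy 0.0 Fz 0.4
t 19.25 x -25.52 y 0.51 z 61.8 Fx 0.1 Fy -0.1 Fz -1.4
t 19.38 x -25.43 y 0.49 z 61.8 Fx 0.8 Fy -0.4 Fz 0.7
```

```bash

python3 -m crank '[[[-1,0.03,0,0,0]]]' >/dev/null; python3 r.py
python3 -m crank '[[[-1,0.02,0,0,0]]]' >/dev/null; python3 r.py
python3 -m crank '[[[-1,0,0,0,0]]]' >/dev/null; python3 r.py
python3 - <<'E'
from h import *
f=grab_frame("side");crop(f,200,150,150,110,5,"s17.png")
E
```

```text
t 19.50 x -25.21 y 0.47 z 61.8 Fx 0.1 Fy -0.4 Fz 0.6
t 19.62 x -25.02 y 0.42 z 61.8 Fx -0.3 Fy -0.2 Fz -0.5
t 19.75 x -25.05 y 0.40 z 61.8 Fx -0.8 Fy 0.3 Fz -0.1
```

View pics/s17.png

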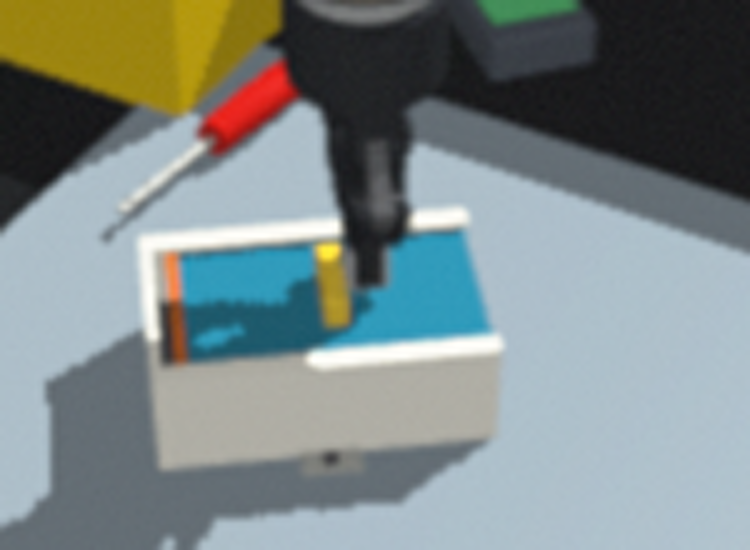

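Snapped; the lid looks nearly against the stop. I'll keep easing forward until a light contact shows.

```bash

python3 -m crank '[[[-1,0.03,0,0,0]]]' >/dev/null; python3 r.py
python3 -m crank '[[[-1,0.02,0,0,0]]]' >/dev/null; python3 r.py
python3 -m crank '[[[-1,0,0,0,0]]]' >/dev/null; python3 r.py
```

```text
t 19.93 x -24.80 y 0.43 z 61.8 Fx -0.0 Fy -0.2 Fz -0.0
t 20.05 x -24.79 y 0.43 z 61.8 Fx -0.9 Fy 0.5 Fz 0.5
t 20.18 x -24.77 y 0.40 z 61.8 Fx -0.6 Fy -0.2 Fz -0.3
```

```bash

python3 -m crank '[[[-1,0.02,0,0,0]]]' >/dev/null; python3 r.py
python3 -m crank '[[[-1,0.02,0,0,0]]]' >/dev/null; python3 r.py
python3 -m crank '[[[-1,0,0,0,0]]]' >/dev/null; python3 r.py
```

```text
t 20.30 x -24.60 y 0.40 z 61.8 Fx -1.6 Fy 0.2 Fz 0.2
t 20.43 x -24.30 y 0.41 z 61.8 Fx -2.0 Fy 0.0 Fz 0.5
t 20.55 x -24.20 y 0.41 z 61.8 Fx -0.5 Fy -0.5 Fz 0.6
```

```bash

python3 -m crank '[[[-1,0.02,0,0,0]]]' >/dev/null; python3 r.py
python3 -m crank '[[[-1,0.02,0,0,0]]]' >/dev/null; python3 r.py
python3 -m crank '[[[-1,0,0,0,0]]]' >/dev/null; python3 r.py
```

```text
t 20.68 x -24.14 y 0.39 z 61.8 Fx -1.5 Fy -0.5 Fz 1.8
t 20.80 x -24.10 y 0.40 z 61.8 Fx -2.1 Fy -0.2 Fz 0.7
t 20.93 x -24.09 y 0.43 z 61.8 Fx -3.9 Fy 0.7 Fz 1.3
```

```bash

python3 -m crank '[[[-1,0.02,0,0,0]]]' >/dev/null; python3 r.py
python3 -m crank '[[[-1,0,0,0,0]]]' >/dev/null; python3 r.py
```

```text
t 21.05 x -24.07 y 0.41 z 61.8 Fx -5.3 Fy -0.0 Fz 3.1
t 21.18 x -24.02 y 0.43 z 61.8 Fx -5.6 Fy -0.2 Fz 3.2
```

```bash
python3 -m crank '[[[-1,-0.3,0,0,0],[-1,-0.7,0,0,0],[-1,-1,0,0,0],[-1,0,-3,0,0],[-1,0,-5,0,0],[-1,-5,-5,0,0],[-1,-5,0,0,0],[-1,-5,0,0,0]]]' ; python3 -m crank '[[[-1,-5,0,0,0],[-1,-4,0,0,0],[-1,0,0,0,0],[-1,0,0,0,0]]]'; python3 - <<'E'
from h import *
rep()
f=grab_frame("side");cv2.imwrite("pics/s18f.png",f["frame"][:,:,::-1]);crop(f,200,150,150,110,5,"s18.png");g=grab_frame("top");cv2.imwrite("pics/t18f.png",g["frame"][:,:,::-1]);crop(g,240,140,110,110,5,"t18.png")
E
```

```text
time: 22.18
tool_pos: [0.446, -0.182, 0.187]
tool_rot: [-0.669, 0.671, 0.227, -0.226]
contact_force: [-0.0, -0.9, -0.3]
gripper_width: 0.003
time: 22.68
tool_pos: [0.3754, -0.2355, 0.1861]
tool_rot: [-0.67, 0.67, 0.226, -0.226]
contact_force: [1.0, 0.4, 0.8]
gripper_width: 0.001
t 22.675 tcp [ 0.3754 -0.2355  0.1861] w 0.001 F [1.04 0.42 0.85] jawdir deg 127.28 ydown [ 0.001  0.    -1.   ] q6 [-0.73 -0.38  2.07  0.    1.45 -2.95]
case xy -0.2777346957508866 0.0004941743695988265 Fcase 1.0817909857476162 -0.29991554668758935
turn about tool y to align jaw with case y (right-hand): [np.float64(-0.04071238235360397), np.float64(179.9592876176464)]
```

View pics/s18.png

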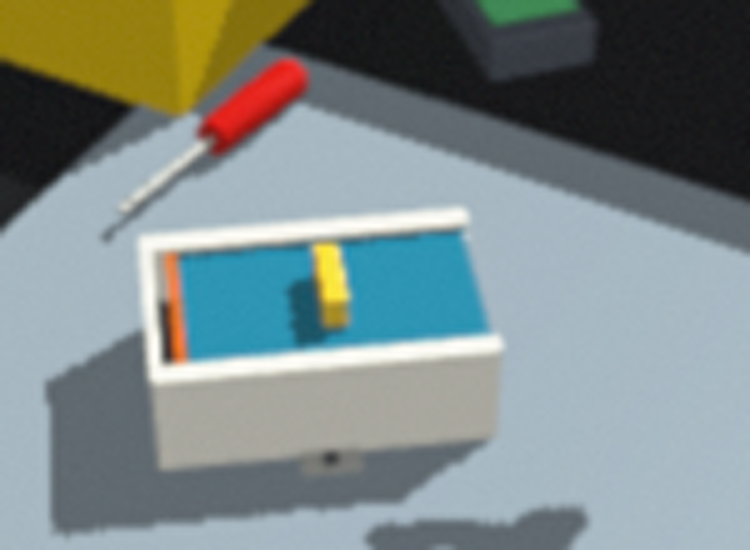

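View pics/t18.png

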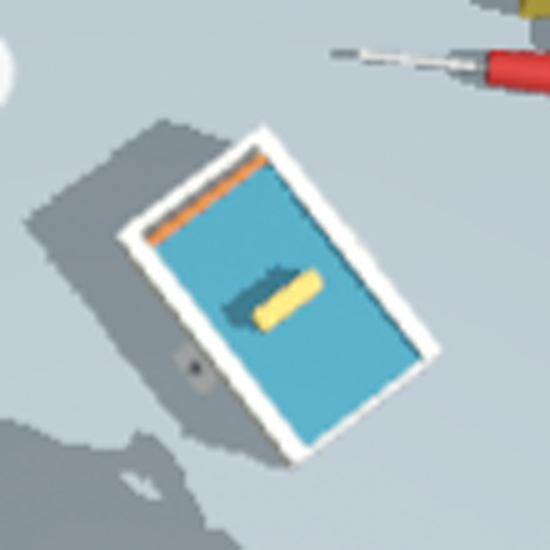

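View pics/s18f.png

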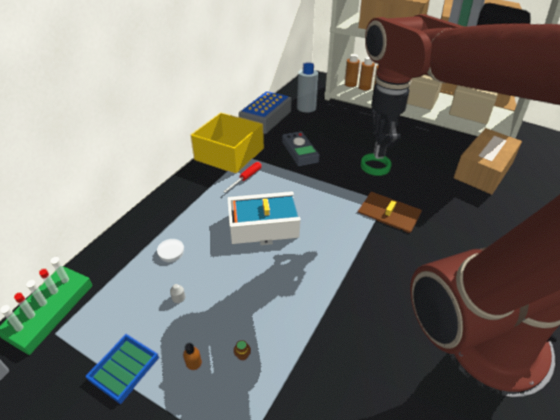

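```bash
python3 - <<'E'
from plant import *
print(job_done())
E
```

```text
the job is handed in; nothing more can be done
None
```

The eyepiece is standing barrel-down in the socket and the lid is fully home against the orange stop. The job was handed in at about 23 s of the 67 s allowed.

- **Eyepiece:** I lowered it until it met about 5 N at the expected seated height. Two views afterwards put its top at 44.7 mm, against about 46 mm nominal, which is within the camera calibration of about 2 mm.
- **Lid:** I pushed the bar from behind with the fingers shut.
    - The force peaked at about 10 N going up the ridge, ran at 3–5 N while riding on it, then dropped to near 0 at the snap.
    - After that I eased forward in steps of 0.3 mm or less. At the stop the force rose to about 5.6 N while the tool had all but stopped, so I backed off.
    - The stop was felt about 23 mm after the ridge was first touched, which agrees with the text's 22 mm.
- **Last pictures:** The lid's front edge lies against the orange stop with no visible gap. The stop and the bystanders in view look unmoved, and the arm is clear of everything.

The final check of the lid and stop is from pictures and force readings; I could not read the ridge's joint directly. The gripper opening on the eyepiece read about 19 mm rather than the expected 22 mm, but the grip held and it stayed centred.

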